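# Swing the inspection mirror to show the marked pipe coupon to the camera

## Task

At the welding bench, first loosen the brass lock nut of the mirror stand by about a quarter turn anticlockwise, so that its red arm frees the mirror. Then hold the mirror by its yellow tab and turn it until the inspection camera sees the pipe coupon with the green markers in the middle of the mirror, and finish while still holding it there, because its spring would swing it back. Do not press on the glass, bump the camera, or disturb the loose things on the bench.

Things in the scene. Friction and masses are not known exactly. Their poses are not given: they have to be found in the camera images.
- nut (a joint): Turning of the brass lock nut on the mirror stand, in rad: 0 = locked, grows as it turns anticlockwise seen from above, stop at 1.57. It starts between 0 and 0.08 and stays where it is left (light friction, about 0.06 N m). A red locking arm low on its shaft turns with it; while the nut is locked that arm blocks the mirror from turning more than about 0.2 rad; once the nut is a quarter turn open the arm is clear.
- nut_grip (a point): Centre of the upright brass hex nut, 30 mm across flats, 32 mm tall, on a vertical shaft whose top face lies 144 mm above the table (this point is 128 mm above it). z points up; two opposite flats face along this frame's +x and -x, the others every 60 degrees. The -x axis (white line on the top) lies along the red arm. The nut stands 100 mm from the mirror's vertical axis.
- mirror (a joint): Turning of the inspection mirror about its vertical axis, in rad: 0 = rest, grows as it turns anticlockwise seen from above, stop at 1.7. A spring (0.05 N m per rad, about 0.03 N m at rest) turns it back to 0 whenever it is not held.
- mirror_face (a point): Centre of the mirror glass's front face, on the mirror's vertical turning axis, 100 mm above the table. The glass is 70 wide x 68 tall in a black 78 x 76 mm frame. x is the direction the glass faces (its normal, level), z up. Fingers must not press on the glass.
- tab (a point): Centre of the grip area of the yellow tab over the mirror, on the turning axis, 168 mm above the table. The tab is an upright plate, 12 mm thick along this frame's x, 36 mm wide along y, free from 138 to 188 mm above the table; it turns with the mirror and its x axis is the way the glass faces. It is what to hold the mirror by.
- lens (a point): Front centre of the inspection camera's lens, 100 mm above the table, 200 mm from the mirror's axis, looking at the mirror. The camera is a black box 45 x 40 x 40 mm with an aluminium lens barrel on a short post; its top is 120 mm above the table.
- camera: The inspection camera on its post (fixed to the fixture plate; origin at table height under the lens, its x pointing away from the mirror).
- coupon_mark (a point): Centre of the blue pipe coupon with bright green square markers all round it, on its axis, 100 mm above the table and 200 mm from the mirror's axis. The coupon is an upright pipe, 60 mm across, top 133 mm above the table, fixed. The marker shows in the mirror to the camera when the mirror's facing direction halves the horizontal angle between the direction to the lens and the direction to this point (both seen from the mirror's axis).
- plain_pipe: Bare steel pipe of the same size, no markers, origin at the centre of its underside, which stands 8 mm above the table; not the one to look at.
- primed_pipe: Red primed pipe of the same size, no markers, origin as for the bare one; not the one to look at.
- fixture: Grey fixture plate 370 x 420 x 8 mm on the table, origin at table height under the mirror's axis. It carries the mirror stand, the camera, the three pipes and an upright blue plate with green markers (150 mm long, 6 mm thick, top 149 mm above the table, 85 to 240 mm from the mirror's axis), which hides the pipes from the camera. Fixed.
- chip_hammer: Loose bystander: chipping hammer lying flat; origin at its underside. Leave where it is.
- wire_brush: Loose bystander: brush lying flat; origin at its underside. Leave where it is.
- spanner: Loose bystander: open-ended spanner lying flat; origin at its underside. Leave where it is.
- spray_tin: Loose bystander: upright yellow tin, 56 across, 150 tall; origin at its underside. Leave where it is.
- tee_piece: Loose bystander: bare steel T-joint practice piece, 120 x 60 x 56; origin at its underside. Leave where it is.
- torch: Loose bystander: rigid blue training torch lying flat, about 200 long; origin at its underside. Leave where it is.

How it is judged (in metres and radians):
On the way, in this order (a step that is already met when the one before it is completed fails the run):
1. the lock nut is loosened by about a quarter turn (at least 1.2 rad) with the mirror still near rest (value of joint nut above 1.2 rad and value of joint mirror below 0.25 rad), for 0.2 s.
2. the fingers hold the mirror so that the marked coupon shows to the camera (((y of lens in the frame of mirror_face between 0.1013 and 0.1274 m and y of coupon_mark in the frame of mirror_face between -0.1274 and -0.1013 m) or (y of lens in the frame of mirror_face between 0.1424 and 0.163 m and y of coupon_mark in the frame of mirror_face between -0.163 and -0.1424 m) or (y of lens in the frame of mirror_face between 0.1739 and 0.1874 m and y of coupon_mark in the frame of mirror_face between -0.1874 and -0.1739 m)) and contact force between the fingers and mirror above 0.5 N), for 0.5 s.
At the end, for the whole second after the job is handed in: The lock nut is open by at least 1.2 rad; the mirror stands still and faces, within about 0.08 rad (4.5 degrees), the direction that halves the angle between lens and marked coupon; the fingers are holding the mirror (contact force above 0.5 N) against its spring (all of step 2 and value of joint nut above 1.2 rad and velocity of joint mirror between -0.1 and 0.1 rad/s); the arm keeps its last pose, push and grip.
It fails at once if a finger presses on the mirror glass (contact force between the fingers and mirror_c4 above 2 N).
It fails at once if the camera is bumped (contact force between any of the fingers, the arm and camera above 2 N).
It fails at once if a loose thing on the bench is moved by more than 30 mm (distance of any of chip_hammer, wire_brush, spanner, spray_tin, tee_piece, torch from where it was at the start of the episode above 0.03 m).
It also fails if it takes over 45 s, if anything falls off the work surface, if the arm or the gripper's body presses on something with over 40 N, if the wrist force passes 120 N, or if a joint passes its speed limit or range.

## Robot

A 6-joint arm with a two-finger parallel gripper is mounted at the origin on the work surface. World frame = base frame: x ahead of the robot, y to its left, z up, the work surface at z = 0. Lengths are in m, angles in degrees, forces in N, time in s.
With the tool pointing down it reaches from about 0.25 to 0.725 m from the base axis. Payload 9.7 kg.
Tool frame: the origin (TCP) lies on the centre line of the jaws, within the pads' length; the fingertips stand 14 mm ahead of it and the grasp point (between the pads) lies 5 mm behind it (tcp_to_tips is the distance from the TCP to the fingertips, in m); z points along the fingers, y is the line along which they close (so a half turn about z gives the same grasp; the last joint's range is limited). The gripper opens to 85 mm and grips with 20 to 120 N. Pads are 22 mm wide; open, the fingers measure 114 mm over their backs; the gripper's body (76 mm by 85 mm) begins 54 mm behind the grasp point. The pads swing forward as they close: fully open they stand 13 mm farther back than shut.
Start: joints at [68.812, 4.979, 10.078, 95.1, 0, 90], TCP at [0.199, 0.513, 0.245] pointing down, gripper open.
Joint ranges: [-179.16, 179.16], [-48.56, 103.87], [-65.8, 70.77], [-126.05, 130.52], [-82.76, 87.17], [-180, 180]. Speed limits (degrees/s): [127.2, 127.2, 147.25, 180, 180, 180].

## Interface

Orientations are given as a 3x3 rotation matrix whose columns are the frame's x, y, z axes.
In Python, from plant import * gives the robot as it stands. The module is installed in compiled form; this text tells all that it offers.
- The arm moves only by the tool move_arm, never from a script. Its argument "increments" is a list of rows, each a list of 7 numbers: the shift along the tool's x, y, z normalised to -1 to 1, where 1 is 30 mm, then the turn, a rotation vector about the tool's x, y, z normalised to -1 to 1, where 1 is 4 degrees, then the closure, from 0 (fully open) to 1 (shut). In form: [[dx, dy, dz, ax, ay, az, grip], ...]. A call has 1 to 20 rows; each row shifts and turns the commanded pose from where the row before left it, along the tool's axes as they then stand; what a row does not reach is not made up. A row lasts 1/10 s, in which the tool goes at most 50 mm and 8.59 degrees, less where a joint would pass 70% of its speed; a pose out of reach is approached as far as the arm can. A call with a number of a shift or a turn outside -1 to 1 is refused whole. A call with a gripper value outside its range is refused whole. The fingers move at their own pace and stop on an object; the grip force is fixed at half the most. Time passes only in rows, so rows that do not move let the fingers close. It gives the time, the measured TCP pose, the force, the opening and the grip force at its end, in the units of the state.
- read_state(): the state, without advancing time (a new reading comes with each control period).
- grab_frame(name): name is "scene" or "top"; returns a dict with "frame" (480x640x3 uint8, red, green, blue), "mtx" (3x3 intrinsics, pixels), "xyz" and "orientation" of the camera in the world. Camera axes: x right, y up, looking along -z (the intrinsics and any distortion apply to the point x, -y, -z); pixel columns grow to the right and rows downward; lengths in m; the calibration is good to about 2 mm. A picture is of the moment at which its call begins. There is no depth.
- close_job(): hands the job in; it is judged then, once.
The state is a dict: "t": time; "qpos": joint angles; "dq": joint speeds; "joint_efforts": joint torques, N m; "ee_pos": TCP position; "tcp_rot": TCP orientation; "contact_force": force on the tool from outside, world axes, zero at the start; "ft_torque": the same for the moment, N m; "gripper_width": finger opening in m; "gripper_force": force on a finger pad.
Only numpy, scipy, OpenCV 4.12 (cv2) and the standard library are available. Lean on these libraries where they do the work, as an engineer would, in place of code of your own. Each camera call takes 0.05 s, during which the arm holds its last target. There are 200 camera calls.

## Working session

There is one attempt and no reset: what is moved stays moved. The work goes in short steps, Python scripts to look and compute and a tool call to move; the robot and the scene stay as the last step left them, time stands still between calls to the robot, and variables do not carry over. Pictures are saved under pics/ and viewed, at most 10 in all, crops included, and the job is handed in when it is done.

Besides the shell and the picture viewer there is one more tool, called as name([rows], argument=value, ...), one row to a line, values as JSON. move_arm: Moves the arm, as the interface text tells. Its arguments: {"type":"object","properties":{"increments":{"type":"array","items":{"type":"array","items":{"type":"number"}}}},"required":["increments"]}

```bash
mkdir -p pics
python3 - <<'E'
from plant import *
import cv2,pickle
for n in("scene","top"):
    f=grab_frame(n); cv2.imwrite(f"pics/{n}0.png",f["frame"][:,:,::-1]); pickle.dump(f,open(n+".pkl","wb")); print(n,f["mtx"],f["xyz"],f["orientation"],f.keys())
s=read_state();print(s["t"],s["ee_pos"],s["tcp_rot"])
E
```

```text
scene [[434.05565666   0.         328.28453614]
 [  0.         434.05565666 232.73908666]
 [  0.           0.           1.        ]] [0.92936168 0.43855868 0.91254177] [[-0.75763505 -0.53025963  0.38054416]
 [ 0.65244974 -0.59988133  0.46308933]
 [-0.01727624  0.59913864  0.80045888]] dict_keys(['frame', 'mtx', 'xyz', 'orientation'])
top [[610.47504331   0.         315.22240777]
 [  0.         610.47504331 234.26152154]
 [  0.           0.           1.        ]] [ 0.27572127 -0.01323589  1.60434334] [[-0.00662679  0.9832466  -0.18215984]
 [-0.99979046 -0.01004296 -0.01783767]
 [-0.01936825  0.18200346  0.98310712]] dict_keys(['frame', 'mtx', 'xyz', 'orientation'])
0.1 [0.19871114 0.51264141 0.24468298] [[-9.32400906e-01  3.61425442e-01 -4.46767408e-04]
 [ 3.61425717e-01  9.32400292e-01 -1.07086499e-03]
 [ 2.95282093e-05 -1.15994872e-03 -9.99999327e-01]]
```

View pics/top0.png

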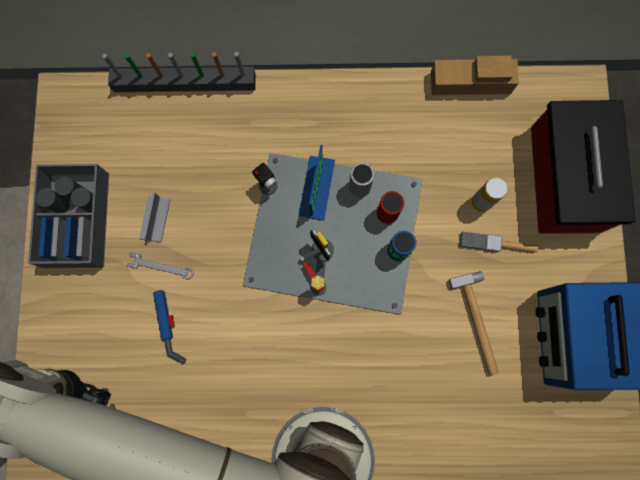

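View pics/scene0.png

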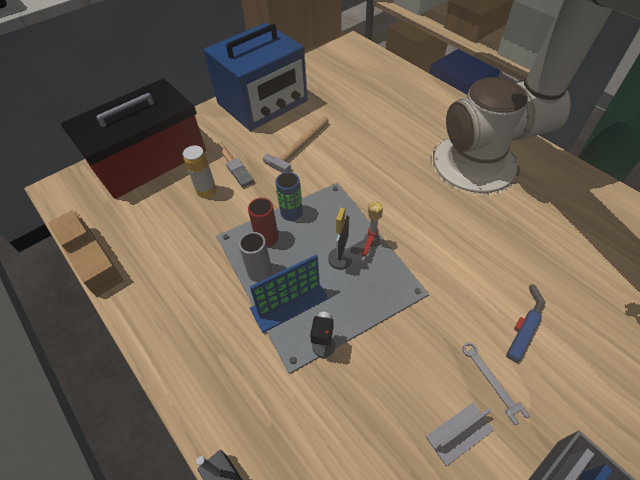

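The top view shows the fixture at the centre: nut near (317,283), mirror and tab near (320,243), inspection camera near (265,180), and the green-marked coupon near (401,245). I'll zoom in on both views.

Run:
```python
import cv2
a=cv2.imread("pics/top0.png")[150:320,240:430]; a=cv2.resize(a,None,fx=4,fy=4,interpolation=cv2.INTER_CUBIC)[:600]
b=cv2.imread("pics/top0.png")[220:300,280:360]; b=cv2.resize(b,(600,600),interpolation=cv2.INTER_CUBIC)
cv2.imwrite("pics/c1.png",a)
c=cv2.imread("pics/scene0.png")[190:280,310:400]; c=cv2.resize(c,(600,600),interpolation=cv2.INTER_CUBIC)
import numpy as np
m=np.hstack([cv2.resize(b,(400,400)),cv2.resize(c,(400,400))]);cv2.imwrite("pics/c2.png",m)
```

```text
(no output)
```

View pics/c1.png

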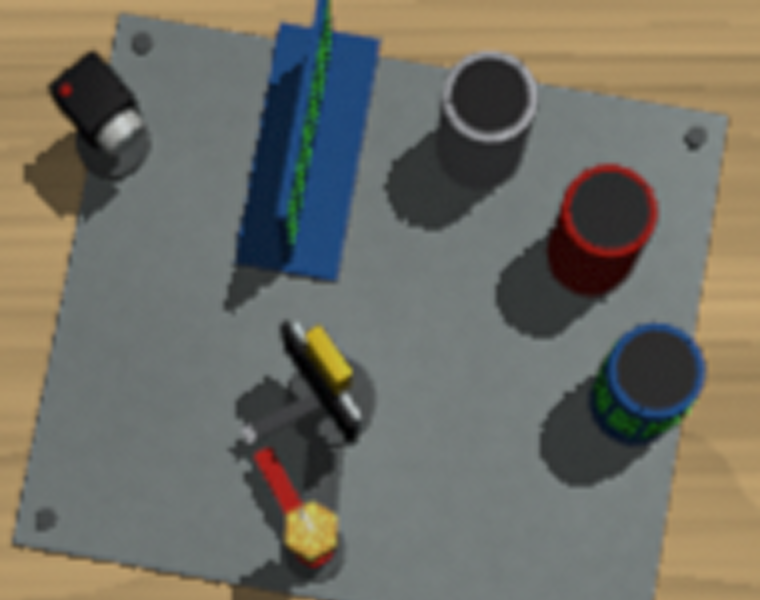

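View pics/c2.png

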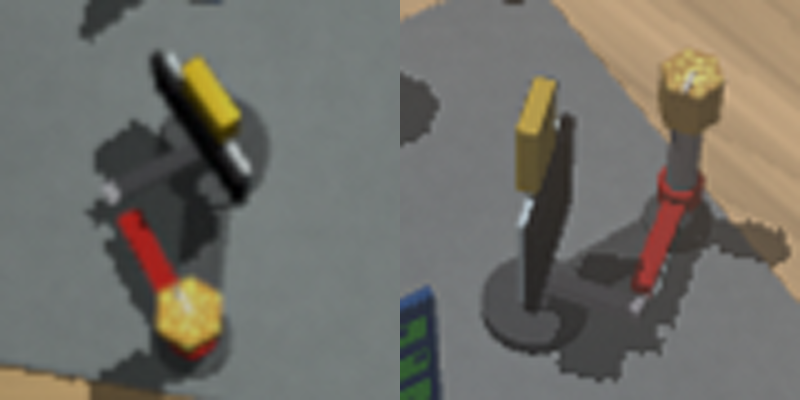

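```bash
cat > h.py <<'E'
import numpy as np,pickle
F={n:pickle.load(open(n+".pkl","rb")) for n in("scene","top")}
def ray(n,u,v,z):
    f=F[n];m=f["mtx"];d=f["orientation"]@np.array([(u-m[0,2])/m[0,0],-(v-m[1,2])/m[1,1],-1]);p=f["xyz"]
    return p+d*(z-p[2])/d[2]
c1=lambda u,v,z:ray("top",240+u/4,150+v/4,z)
c2=lambda u,v,z:ray("top",280+u/5,220+v/5,z)
cs=lambda u,v,z:ray("scene",310+(u-400)/4.4444,190+v/4.4444,z)
def proj(n,P):
    f=F[n];q=f["orientation"].T@(np.array(P)-f["xyz"]);m=f["mtx"];return m[0,0]*q[0]/-q[2]+m[0,2],m[1,1]*q[1]/q[2]+m[1,2]
E
python3 - <<'E'
from h import *
np.set_printoptions(precision=4,suppress=True)
nut=c1(311,530,.144);print("nut",nut,cs(692,70,.144))
tab=c1(330,358,.188);print("tab",tab,cs(538,106,.188))
co=c1(657,368,.133);print("coupon",co)
le=c1(133,133,.1);print("lens",le)
rp=c1(610,208,.133);pp=c1(488,96,.133)
for n,p in dict(nut=nut,co=co,le=le,rp=rp,pp=pp).items():
    d=(p-tab)[:2];print(n,np.hypot(*d),np.degrees(np.arctan2(d[1],d[0])))
a=c1(288,325,.138);b=c1(352,437,.138);d=a-b;print("frame",np.linalg.norm(d),np.degrees(np.arctan2(d[1],d[0])),(a+b)/2)
a=c2(197,62,.188);b=c2(226,133,.188)
# coupon circle via scene; red arm dir
a=c2(185,290,.144);b=c2(195,313,.144)
E
```

```text
nut [0.4286 0.008  0.144 ] [0.4308 0.0075 0.144 ]
tab [ 0.5254 -0.0046  0.188 ] [ 0.5311 -0.0009  0.188 ]
coupon [ 0.5269 -0.2036  0.133 ]
lens [0.6878 0.1202 0.1   ]
nut 0.09763587056025635 172.59782995981624
co 0.1989732307888185 -89.56685753564628
le 0.2048022313462176 37.54544780821787
rp 0.201124476895522 -59.52913295804751
pp 0.2009501254084101 -29.713298966593765
frame 0.07938895599870617 28.92701336525061 [0.5202 0.002  0.138 ]
```

The measurements agree with the given sizes:

| Item | Value |
|---|---|
| Nut to axis | 98 mm |
| Coupon to axis | 199 mm |
| Lens to axis | 205 mm |
| Mirror facing now | about -61° |
| Mirror target | about -26° |
| Red arm and nut -x direction | about 28° |

Next I'll move above the nut.

move_arm([
  [-0.885,-0.86,0,0,0,0,0],
  [-0.885,-0.86,0,0,0,0,0],
  [-0.885,-0.86,0,0,0,0,0],
  [-0.885,-0.86,0,0,0,0,0],
  [-0.885,-0.86,0,0,0,0,0],
  [-0.885,-0.86,0,0,0,0,0],
  [-0.885,-0.86,0,0,0,0,0],
  [-0.885,-0.86,0,0,0,0,0],
  [-0.885,-0.86,0,0,0,0,0],
  [-0.885,-0.86,0,0,0,0,0],
  [-0.885,-0.86,0,0,0,0,0],
  [-0.885,-0.86,0,0,0,0,0],
  [-0.885,-0.86,0,0,0,0,0],
  [-0.885,-0.86,0,0,0,0,0],
  [-0.885,-0.86,0,0,0,0,0],
  [0,0,0,0,0,1,0],
  [0,0,0,0,0,1,0],
  [0,0,0,0,0,1,0],
  [0,0,0,0,0,1,0],
  [0,0,0,0,0,1,0],
])

```text
t: 2.1
ee_pos: [0.4301, 0.0079, 0.245]
tcp_rot: [[-0.751, 0.661, -0.001], [0.661, 0.751, -0.0], [0.0, -0.0, -1.0]]
contact_force: [-0.6, -0.1, 0.0]
gripper_width: 0.0854
gripper_force: 0.0
```

move_arm([
  [0,0,0,0,0,1,0],
  [0,0,0,0,0,1,0],
  [0,0,0,0,0,1,0],
  [0,0,0,0,0,1,0],
  [0,0,0,0,0,1,0],
  [0,0,0,0,0,0.2,0],
  [0,0,0,0,0,0,0],
  [0,0,0,0,0,0,0],
])

```text
t: 2.9
ee_pos: [0.4302, 0.008, 0.2452]
tcp_rot: [[-0.471, 0.882, -0.0], [0.882, 0.471, 0.0], [0.0, -0.0, -1.0]]
contact_force: [0.5, 0.3, -0.2]
gripper_width: 0.0855
gripper_force: 0.0
```

```bash
cat > look.py <<'E'
from plant import *
import cv2,pickle,sys,numpy as np
np.set_printoptions(precision=4,suppress=True)
s=read_state();print(s["t"],s["qpos"],s["ee_pos"],s["contact_force"],s["ft_torque"],s["gripper_width"],s["gripper_force"]);R=s["tcp_rot"];print("yaw y",np.degrees(np.arctan2(R[1,1],R[0,1])),R[:,2])
if len(sys.argv)>1:
    ims=[]
    for n,c in(("scene",(150,290,290,430)),("top",(190,330,250,390))):
        f=grab_frame(n); ims.append(cv2.resize(f["frame"][c[0]:c[1],c[2]:c[3],::-1],(400,400),interpolation=cv2.INTER_CUBIC))
    cv2.imwrite(sys.argv[1],np.hstack(ims))
E
python3 look.py pics/d1.png
```

```text
2.9 [  1.0707 -11.2725  -5.4548  95.8268   0.0006  62.9727] [0.4302 0.008  0.2452] [ 0.5083  0.2558 -0.151 ] [ 0.0014  0.0352 -0.0015] 0.08554332101562605 0.0
yaw y 28.09793903699464 [-0.0002  0.     -1.    ]
```

View pics/d1.png

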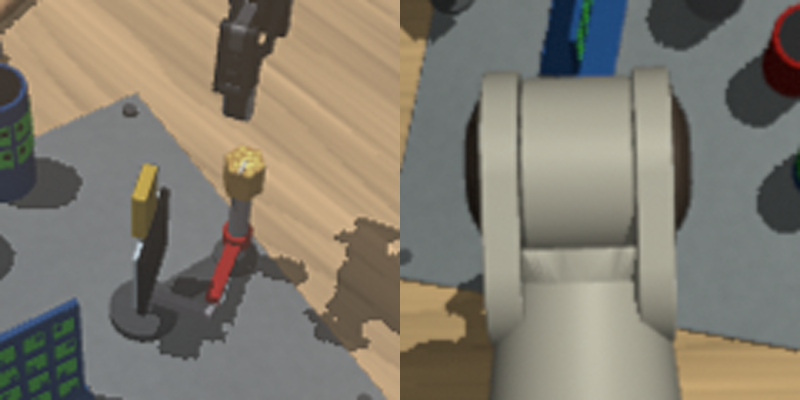

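The gripper is above the nut (about (243,160) in the crop) with its yaw at 28°, in line with the flats. I'll descend 115 mm and close.

move_arm([
  [0,0,0.8,0,0,0,0],
  [0,0,0.8,0,0,0,0],
  [0,0,0.8,0,0,0,0],
  [0,0,0.7,0,0,0,0],
  [0,0,0.4,0,0,0,0],
  [0,0,0.33,0,0,0,0],
  [0,0,0,0,0,0,0],
  [0,0,0,0,0,0,1],
  [0,0,0,0,0,0,1],
  [0,0,0,0,0,0,1],
  [0,0,0,0,0,0,1],
  [0,0,0,0,0,0,1],
  [0,0,0,0,0,0,1],
  [0,0,0,0,0,0,1],
  [0,0,0,0,0,0,1],
  [0,0,0,0,0,0,1],
])

```text
t: 4.6
ee_pos: [0.4306, 0.0081, 0.1311]
tcp_rot: [[-0.47, 0.883, 0.001], [0.883, 0.47, 0.0], [-0.0, 0.001, -1.0]]
contact_force: [-0.5, 0.9, 6.8]
gripper_width: 0.0295
gripper_force: 59.5
```

```bash
python3 look.py
```

```text
4.6 [  1.0708 -12.279  -18.9155  83.2935   0.0037  63.0572] [0.4306 0.0081 0.1311] [-0.4783  0.8531  6.8023] [ 0.0459  0.1826 -0.0171] 0.0294859891596907 59.524130104109645
yaw y 28.013674669660453 [ 0.0012  0.0001 -1.    ]
```

move_arm([
  [0,0,0,0,0,-1,1],
  [0,0,0,0,0,-1,1],
  [0,0,0,0,0,-1,1],
  [0,0,0,0,0,-1,1],
  [0,0,0,0,0,-1,1],
  [0,0,0,0,0,-1,1],
  [0,0,0,0,0,-1,1],
  [0,0,0,0,0,-1,1],
  [0,0,0,0,0,-1,1],
  [0,0,0,0,0,-1,1],
  [0,0,0,0,0,-1,1],
  [0,0,0,0,0,-1,1],
  [0,0,0,0,0,-1,1],
  [0,0,0,0,0,-1,1],
  [0,0,0,0,0,-1,1],
  [0,0,0,0,0,-1,1],
  [0,0,0,0,0,-1,1],
  [0,0,0,0,0,-1,1],
  [0,0,0,0,0,-1,1],
  [0,0,0,0,0,-1,1],
])

```text
t: 6.6
ee_pos: [0.4304, 0.0076, 0.1311]
tcp_rot: [[-0.95, -0.311, 0.001], [-0.311, 0.95, -0.001], [-0.001, -0.001, -1.0]]
contact_force: [-1.6, -4.1, 5.9]
gripper_width: 0.0287
gripper_force: 59.7
```

move_arm([
  [0,0,0,0,0,-0.5,1],
  [0,0,0,0,0,0,1],
  [0,0,0,0,0,0,1],
  [0,0,0,0,0,0,1],
])

```text
t: 7.0
ee_pos: [0.4304, 0.0076, 0.131]
tcp_rot: [[-0.94, -0.342, 0.001], [-0.342, 0.94, -0.001], [-0.0, -0.001, -1.0]]
contact_force: [-1.6, -3.4, 6.3]
gripper_width: 0.029
gripper_force: 59.8
```

```bash
python3 look.py
```

```text
7.0 [  1.048  -12.2843 -18.9244  83.3179  -0.0595 -18.9458] [0.4304 0.0076 0.131 ] [-1.6408 -3.4168  6.3377] [-0.4828  0.451   0.0797] 0.029003129869045078 59.751969748176634
yaw y 109.99373066415048 [ 0.0008 -0.001  -1.    ]
```

Nut turned 82°. I'll release it, rise and look.

move_arm([
  [0,0,0,0,0,0,0],
  [0,0,0,0,0,0,0],
  [0,0,0,0,0,0,0],
  [0,0,0,0,0,0,0],
  [0,0,0,0,0,0,0],
  [0,0,-0.5,0,0,0,0],
  [0,0,-0.7,0,0,0,0],
  [0,0,-0.7,0,0,0,0],
  [0,0,-0.7,0,0,-0.75,0],
  [0,0,-0.7,0,0,-0.75,0],
  [0,0,-0.5,0,0,-0.75,0],
  [0,0,0,0,0,0,0],
  [0,0,0,0,0,0,0],
])

```text
t: 8.3
ee_pos: [0.4304, 0.008, 0.2446]
tcp_rot: [[-0.875, -0.484, 0.001], [-0.484, 0.875, -0.0], [-0.001, -0.0, -1.0]]
contact_force: [-0.9, 0.9, 0.3]
gripper_width: 0.0856
gripper_force: 0.0
```

```bash
python3 look.py pics/d2.png
```

```text
8.3 [  1.0711 -11.3064  -5.5468  95.7227  -0.0009 -27.8562] [0.4304 0.008  0.2446] [-0.8797  0.8792  0.3178] [0.0161 0.038  0.0366] 0.08557156088458394 0.0
yaw y 118.92723861026397 [ 0.0006 -0.     -1.    ]
```

View pics/d2.png

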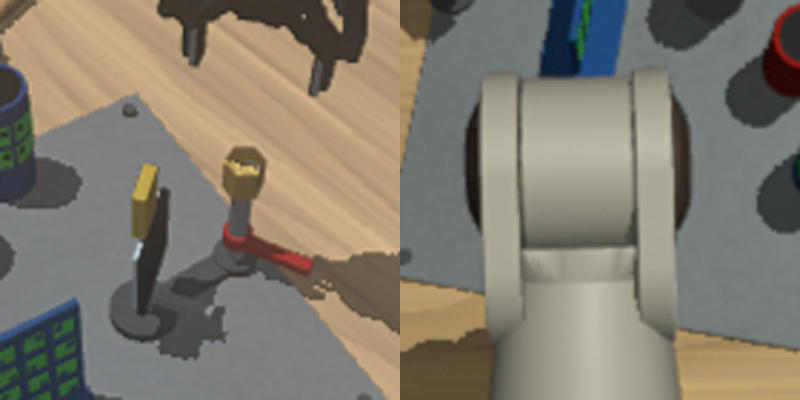

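The red arm now ends near (310,265), swung about 80° clear, and the mirror is still at rest. Next I'll go over the tab, descend and grip.

move_arm([
  [-0.67,-0.485,0,0,0,0,0],
  [-0.67,-0.485,0,0,0,0,0],
  [-0.67,-0.485,0,0,0,0,0],
  [-0.67,-0.485,0,0,0,0,0],
  [0,0,0,0,0,0,0],
  [0,0,0,0,0,0,0],
  [0,0,0.6,0,0,0,0],
  [0,0,0.6,0,0,0,0],
  [0,0,0.6,0,0,0,0],
  [0,0,0.5,0,0,0,0],
  [0,0,0.35,0,0,0,0],
  [0,0,0,0,0,0,0],
])

```text
t: 9.6
ee_pos: [0.5275, -0.0038, 0.1637]
tcp_rot: [[-0.875, -0.485, -0.002], [-0.485, 0.875, 0.0], [0.002, 0.001, -1.0]]
contact_force: [0.1, -1.4, -0.2]
gripper_width: 0.0854
gripper_force: 0.0
```

```bash
python3 look.py pics/d3.png
```

```text
9.6 [ -0.4109   1.1361  -2.9545  86.025   -0.0003 -29.4163] [ 0.5275 -0.0038  0.1637] [ 0.1316 -1.3647 -0.203 ] [ 0.028   0.0385 -0.0511] 0.08544286519719183 0.0
yaw y 119.00534638804693 [-0.002  0.    -1.   ]
```

View pics/d3.png

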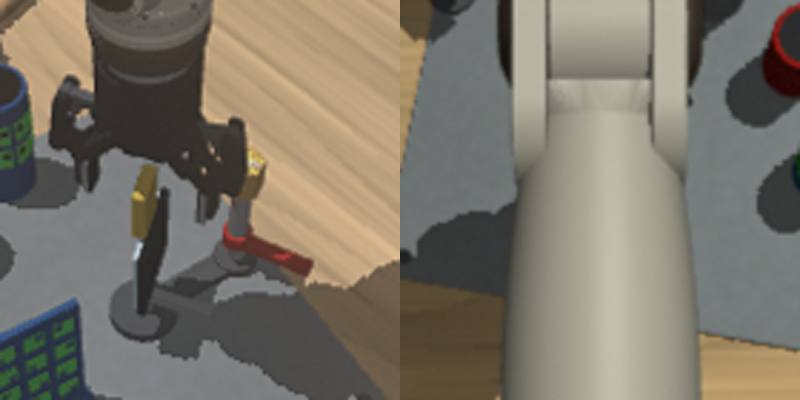

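The tab (about (145,190)) sits centred between the fingers at (88,180) and (207,215). Closing.

move_arm([
  [0,0,0,0,0,0,1],
  [0,0,0,0,0,0,1],
  [0,0,0,0,0,0,1],
  [0,0,0,0,0,0,1],
  [0,0,0,0,0,0,1],
  [0,0,0,0,0,0,1],
  [0,0,0,0,0,0,1],
  [0,0,0,0,0,0,1],
  [0,0,0,0,0,0,1],
  [0,0,0,0,0,0,1],
])

```text
t: 10.7
ee_pos: [0.529, -0.0041, 0.1651]
tcp_rot: [[-0.875, -0.485, 0.001], [-0.485, 0.875, -0.001], [-0.0, -0.001, -1.0]]
contact_force: [3.1, -5.8, 2.7]
gripper_width: 0.0117
gripper_force: 57.3
```

```bash
python3 look.py
```

```text
10.7 [ -0.4306   1.1853  -2.7506  86.0263  -0.0341 -29.4385] [ 0.529  -0.0041  0.1651] [ 3.0943 -5.7735  2.7395] [-0.9764 -0.3222  0.6949] 0.011709801227856866 57.317711524665356
yaw y 119.00785908139743 [ 0.0007 -0.0006 -1.    ]
```

Gripped (11.7 mm). Turning the mirror 35° anticlockwise.

move_arm([
  [0,0,0,0,0,-0.5,1],
  [0,0,0,0,0,-0.75,1],
  [0,0,0,0,0,-0.75,1],
  [0,0,0,0,0,-0.75,1],
  [0,0,0,0,0,-0.75,1],
  [0,0,0,0,0,-0.75,1],
  [0,0,0,0,0,-0.75,1],
  [0,0,0,0,0,-0.75,1],
  [0,0,0,0,0,-0.75,1],
  [0,0,0,0,0,-0.75,1],
  [0,0,0,0,0,-0.75,1],
  [0,0,0,0,0,-0.75,1],
  [0,0,0,0,0,0,1],
  [0,0,0,0,0,0,1],
  [0,0,0,0,0,0,1],
  [0,0,0,0,0,0,1],
  [0,0,0,0,0,0,1],
  [0,0,0,0,0,0,1],
  [0,0,0,0,0,0,1],
])

```text
t: 12.6
ee_pos: [0.5294, -0.0048, 0.1651]
tcp_rot: [[-0.44, -0.898, 0.001], [-0.898, 0.44, -0.002], [0.001, -0.002, -1.0]]
contact_force: [4.5, -8.9, 0.1]
gripper_width: 0.0113
gripper_force: 58.0
```

```bash
python3 look.py pics/d4.png
python3 - <<'E'
from h import *
# predicted frame top edge in scene crop d4 for candidate normals
for a in(-31,-26,-21):
    t=np.radians(a+90);e=np.array([np.cos(t),np.sin(t),0])
    ps=[proj("scene",np.array([.529,-.004,z])+s*.039*e) for z in(.138,.062) for s in(1,-1)]
    print(a,[(round((u-290)*400/140),round((v-150)*400/140)) for u,v in ps])
E
```

```text
12.6 [ -0.471    1.195   -2.7415  85.98    -0.0875 -64.3823] [ 0.5294 -0.0048  0.1651] [ 4.529  -8.9169  0.1106] [-1.4583 -0.7099 -0.0655] 0.011316905151069883 57.95372664928436
yaw y 153.91126181191237 [ 0.0014 -0.0015 -1.    ]
-31 [(154, 258), (136, 181), (153, 313), (136, 238)]
-26 [(159, 258), (132, 182), (157, 312), (132, 238)]
-21 [(163, 257), (128, 183), (161, 311), (128, 239)]
```

View pics/d4.png

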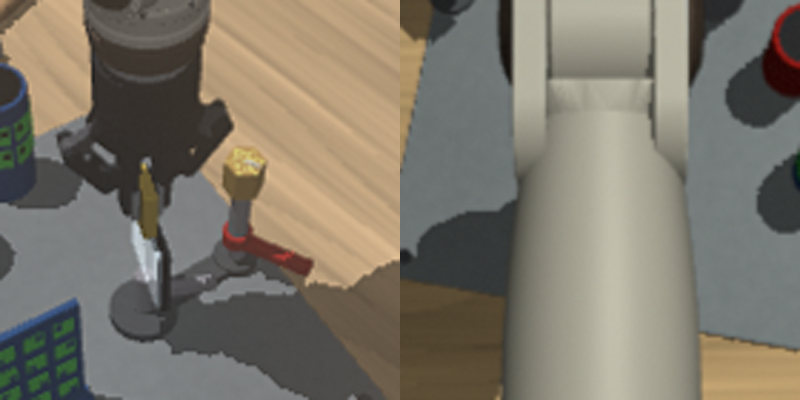

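The mirror turned with the gripper. Its near edge is at about (160,312), against a predicted (157,312) for -26°, and the yaw torque is near zero, so the tab is square in the pads. Handing in.

```bash
python3 -c "
from plant import *
print(close_job())"
```

```text
the job is handed in; nothing more can be done
None
```

I handed the job in with the lock nut opened about 82° and the gripper still holding the mirror by its tab, about 35° anticlockwise of rest, at the measured facing direction (-26°); no judging result was returned.

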